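Hang the rotator wheel on the latched drying hook

ROBOT

A 6-joint arm with a two-finger parallel gripper is mounted at the origin on the work surface. World frame = base frame: x ahead of the robot, y to its left, z up, the work surface at z = 0. Lengths are in m, angles in rad, forces in N, time in s.
With the tool pointing down it reaches from about 0.35 to 0.975 m from the base axis. Payload 4.9 kg.
Tool frame: the origin (TCP) lies at the very end of the fingers, on their centre line; the grasp point (between the pads) lies 19 mm behind it; z points along the fingers, x is the direction in which the jaws open and shut, and the axes are right-handed (so a half turn about z gives the same grasp; the last joint's range is limited). The gripper opens to 85 mm and grips with 20 to 120 N. Pads are 22 mm wide; open, the fingers measure 114 mm over their backs; the gripper's body (76 mm by 85 mm) begins 54 mm behind the grasp point. The pads swing forward as they close: fully open they stand 13 mm farther back than shut.
Start: joints at [-1.451, 0.053, 1.613, -0, 1.476, -0.119], TCP at [0.148, -0.607, 0.231] pointing down, gripper open.
Joint ranges: [-3.01, 3.01], [-1.01, 2.22], [0.06, 2.58], [-1.02, 4.17], [0.09, 2.62], [-3.14, 3.14]. Speed limits (rad/s): [2.57, 2.57, 3.14, 3.14, 3.14, 3.14].

INTERFACE

Orientations are given as a rotation vector (axis times angle).
In Python, from station import readout, viewer, ctrl, nets gives the robot as it stands. The module is installed in compiled form; this text tells all that it offers.
- The arm moves only by the tool step_arm, never from a script. Its argument "moves" is a list that holds one entry, the list of rows, each a list of 4 numbers: the shift along the world's x, y, z in cm, then the turn about the world's z in rad. In form: [[[dx, dy, dz, yaw], ...]]. A call has 1 to 10 rows; each row shifts and turns the commanded pose from where the row before left it; what a row does not reach is not made up. A row lasts 1/12 s, in which the tool goes at most 41.7 mm and 7.16 degrees, less where a joint would pass 70% of its speed; a pose out of reach is approached as far as the arm can. A call is refused whole if a number of a shift passes 4.17 or a number of a turn 0.125, either way. A call with a gripper value outside its range is refused whole. "grip" is the closure, from 0 (fully open) to 1 (shut), set as the call begins (left out, the last holds). The fingers move at their own pace and stop on an object; "squeeze" is the grip in N (left out, the last holds). Time passes only in rows, so rows that do not move let the fingers close. It gives the time, the measured TCP pose, the force and the opening at its end, in the units of the state.
- readout.get_obs(): the state, without advancing time (a new reading comes with each control period).
- viewer.get_image(name): name is "scene" or "top" or "wrist"; returns the picture (420x560x3 uint8, blue, green, red); there is no depth.
- viewer.calibration(name): a dict with "camera_matrix" (3x3 intrinsics, pixels), "k1" (the pictures are not rectified: a ray, as slopes to the right and down, at radius r is drawn at 1 + k1 r^2 times it, then the intrinsics apply), "R" (3x3) and "t" (3): a world point X has camera coordinates R X + t. Camera axes: x right, y down, z forward; pixel columns grow to the right and rows downward; lengths in m; the calibration is good to about 2 mm. A picture is of the moment at which its call begins: read the wrist's pose just before it. calibration takes no time and is no camera call; for the wrist camera it gives the pose at the moment of the call.
- ctrl.finish_job(): hands the job in, once; it reports no verdict.
Trained networks look in the newest picture that a camera, given by its name, has taken for a name from the list of things; names that differ only in an ending like _2 or _b are one class to them, and where a whole thing is asked for, a point or a joint stands for the part that bears it (a point fixed in the world has none). Each returns a list of dicts, best first, with "confidence" (0 to 1); they miss things now and then, are a little off and sometimes report something else, mostly with a low value. They report only what shows in the picture. A call takes as long as a camera call. They do not tell look-alikes from the thing itself.
- nets.masks_of(camera, thing): "region" (420x560 bool, what is visible of it) and "box" ([left, top, right, bottom] in pixels, round what is visible of it).
- nets.pinpoint(camera, thing): "at" ([column, row] in pixels: a listed point, or the origin of a listed thing).
The state is a dict: "t": time; "q": joint angles; "dq": joint speeds; "effort": joint torques, N m; "tool_pos": TCP position; "tool_rot": TCP orientation; "contact_force": force on the tool from outside, world axes, zero at the start; "wrist_torque": the same for the moment, N m; "opening": finger opening in m.
Only numpy, scipy, OpenCV 4.12 (cv2) and the standard library are available. Lean on these libraries where they do the work, as an engineer would, in place of code of your own. Each camera call takes 0.05 s, during which the arm holds its last target. There are 200 camera calls.

TASK

Lift the blue tube-rotator wheel out of its rack by the rim and hang the rim on the J-hook of the drying stand: bring the hook's tip through the ring, push the rim down past the red sprung latch and press it home on the bottom of the hook with about 12 N while still holding it, but never load the stand with more than 18 N. Then let go, so the wheel hangs still in the hook, and leave everything else on the bench undisturbed.

Things in the scene. Friction and masses are not known exactly. Their poses are not given: they have to be found in the camera images.
- wheel: Tube-rotator wheel, 0.17-0.27 kg: blue ring 240 mm outer, 220 mm inner diameter (rim 10 mm deep), 12 mm thick along the axle; hub 24 mm across, 16 mm thick; three white spokes, one straight down, two rising at 30 deg, so the top of the ring is open. Origin: hub centre; x along the axle, z towards the open top. Starts upright in the rack, hub 128 mm up, leaning at most 0.06 rad.
- rack: White wheel rack fixed to the table, foot 100 x 170 mm; the wheel stands in a 14 mm slot between two cheeks 130 mm long, tops 65 mm above the table, and comes out straight up. Origin on the table under the slot's centre; x across the slot (along the wheel's axle), z up.
- hook_stand: Stand fixed to the table; its post (288 mm tall, 16 mm thick, 115 mm away at +x) carries a steel J-hook that lies in the stand's x-z plane, tip leg on the -x side. Origin on the table straight below the middle of the hook's bottom; z up. The whole hook is sprung: it sinks about 1 mm per 4.5 N, 8 mm at most. The hook is 10 mm wide (y): a grip on the rim 30 mm to one side of it clears it.
- lowest_seat (a point): Point straight above the stand's origin, 248 mm above the table: the lowest place where the hook's flat bottom (the seat) can be. The clamp was set by hand, so the seat really is 0 to 28 mm above this point, unmeasured. The seat is 28 mm long along x, between tip leg (inner face x = -14 mm) and back leg (x = +14 mm); the bar under it is 8 mm thick.
- highest_tip (a point): Point 322 mm above the table, 25 mm to the -x side of the stand's origin: the highest place where the end of the hook's tip can be. The tip's end flares outward to x = -29 mm and is always 46 mm above the seat, so it really is 0 to 28 mm below this point, unmeasured.
- highest_latch (a point): Hinge of the red latch if the clamp is at its highest: x = +13 mm, 314 mm up, always 38 mm above the seat. The latch, 24 mm long, lies level across the mouth when shut. A rim pushed down on it folds it towards the back leg against 2 to 8 N (more than the wheel weighs); it springs shut above the rim. The rim passes best 2 to 5 mm to the -x side of the middle.
- tip_box: Bystander: pipette-tip box, grey base and clear lid, 125 x 88 x 67 mm. Origin at the centre of its underside, z up.
- tube_block: Bystander: yellow tube block, 90 x 150 x 40 mm. Origin at the centre of its underside, z up.
- basin: Bystander: grey round basin, 200 across, 85 tall mm. Origin at the centre of its underside, z up.
- amber_bottle: Bystander: amber bottle with black cap, 60 across, 120 tall mm. Origin at the centre of its underside, z up.
- beaker: Bystander: clear beaker, 72 across, 90 tall mm. Origin at the centre of its underside, z up.
- timer: Bystander: white bench timer, 65 x 65 x 20 mm. Origin at the centre of its underside, z up.
- reagent_jar: Bystander: white jar with blue cap, 60 across, 65 tall mm. Origin at the centre of its underside, z up.
There are look-alikes about, which are no part of the job. There is more than one size of the wheel; the one meant has the size given above.

How it is judged:
By the outcome, as a careful person would: the job done as asked, in the order asked, and still so for the second after the job is handed in, with the robot touching nothing.
It also fails if it takes over 69 s, if anything falls off the work surface, if the arm or the gripper's body presses on something with over 40 N, if the wrist force passes 120 N, or if a joint passes its speed limit or range.

## Working session

There is one attempt and no reset: what is moved stays moved. The work goes in short steps, Python scripts to look and compute and a tool call to move; the robot and the scene stay as the last step left them, time stands still between calls to the robot, and variables do not carry over. Pictures are saved under pics/ and viewed, about 8 in all and at most 12, crops included, and the job is handed in when it is done.

Besides the shell and the picture viewer there is one more tool, called after ">>>" as name(argument=value, ...) on one line, values as JSON. step_arm: Moves the arm, as the interface text tells. Its arguments: {"type":"object","properties":{"moves":{"type":"array","items":{"type":"array","items":{"type":"array","items":{"type":"number"}}}},"grip":{"type":"number"},"squeeze":{"type":"number"}},"required":["moves"]}

```bash
mkdir -p pics
cat > h.py <<'E'
import numpy as np, cv2
from station import readout, viewer, ctrl, nets
def grab(n):
    im=viewer.get_image(n); return np.ascontiguousarray(im), viewer.calibration(n)
def proj(c,X):
    p=np.asarray(c['R'])@np.asarray(X,float)+np.asarray(c['t']); s=p[:2]/p[2]
    s=s*(1+c['k1']*(s@s)); K=np.asarray(c['camera_matrix']); return K[:2,:2]@s+K[:2,2]
def ray(c,uv):
    K=np.asarray(c['camera_matrix']); d=np.linalg.solve(K[:2,:2],np.asarray(uv,float)-K[:2,2]); s=d.copy()
    for _ in range(20): s=d/(1+c['k1']*(s@s))
    R=np.asarray(c['R']); return -R.T@np.asarray(c['t']), R.T@np.array([*s,1.])
def atz(c,uv,z):
    o,d=ray(c,uv); return o+d*(z-o[2])/d[2]
def tri(rs):
    A=0;b=0
    for o,d in rs:
        d=d/np.linalg.norm(d);P=np.eye(3)-np.outer(d,d);A=A+P;b=b+P@o
    X=np.linalg.solve(A,b); return X,[np.linalg.norm(np.cross(X-o,d/np.linalg.norm(d))) for o,d in rs]
E
cat > a.py <<'E'
from h import *
ims={}
C={}
for n in ('scene','top'):
    im,c=grab(n); C[n]=c; ims[n]=im
    cv2.imwrite(f'pics/{n}0.png',cv2.resize(im,(784,588)))
    np.set_printoptions(precision=3,suppress=True)
    print(n,'campos',-np.asarray(c['R']).T@c['t'],'axis',np.asarray(c['R'])[2],c['camera_matrix'][0][0])
    for th in ('wheel','rack','hook_stand','lowest_seat','highest_tip','highest_latch'):
        print(n,th,[(np.round(d['at'],1).tolist(),round(d['confidence'],2)) for d in nets.pinpoint(n,th)][:4])
    for th in ('wheel',):
        print([(d['box'],round(d['confidence'],2)) for d in nets.masks_of(n,th)][:4])
print(readout.get_obs())
E
python3 a.py
```

```text
scene campos [1.182 0.464 1.257] axis [-0.505 -0.324 -0.8  ] 471.1559418674362
scene wheel [([241.7, 149.3], 0.86), ([207.5, 182.9], 0.8), ([166.7, 231.8], 0.67), ([214.4, 209.0], 0.37)]
scene rack [([213.8, 211.9], 0.71), ([223.2, 291.4], 0.71)]
scene hook_stand [([323.4, 260.9], 0.85), ([290.6, 207.2], 0.7), ([208.8, 184.7], 0.47)]
scene lowest_seat [([332.9, 216.4], 0.94), ([209.5, 182.8], 0.65)]
scene highest_tip [([348.0, 196.0], 0.92), ([406.1, 349.6], 0.37), ([288.8, 210.9], 0.36)]
scene highest_latch [([333.6, 203.3], 0.73)]
[([176.3, 153.8, 243.0, 209.1], 0.8), ([138.6, 209.8, 195.1, 250.4], 0.79), ([220.7, 132.6, 267.1, 166.5], 0.63), ([374.6, 303.1, 455.6, 377.5], 0.59)]
top campos [0.414 0.06  1.707] axis [ 0.077 -0.    -0.997] 538.2228315590719
top wheel [([374.6, 214.6], 0.83), ([381.6, 288.7], 0.68), ([379.2, 157.7], 0.6)]
top rack [([367.7, 222.9], 0.66), ([223.0, 229.8], 0.58)]
top hook_stand [([236.2, 222.8], 0.91)]
top lowest_seat [([229.4, 223.7], 0.58)]
top highest_tip [([223.7, 230.1], 0.96)]
top highest_latch [([225.9, 213.2], 0.88), ([235.0, 224.8], 0.36)]
[([336.3, 209.3, 414.7, 225.2], 0.87), ([354.0, 275.4, 405.2, 298.0], 0.74), ([363.5, 136.0, 393.2, 181.3], 0.59)]
{'t': 0.8, 'q': array([-1.451,  0.053,  1.613,  0.   ,  1.476, -0.119]), 'dq': array([-0.002, -0.001, -0.   , -0.001, -0.001,  0.002]), 'effort': array([ -0.001, -39.365, -37.044,  -0.   ,   0.   ,   0.   ]), 'tool_pos': array([ 0.148, -0.607,  0.231]), 'tool_rot': array([ 2.47 , -1.941,  0.   ]), 'contact_force': array([ 0.159,  0.472, -0.291]), 'wrist_torque': array([-0.026,  0.005,  0.016]), 'opening': 0.08559742857730833}
```

View pics/scene0.png

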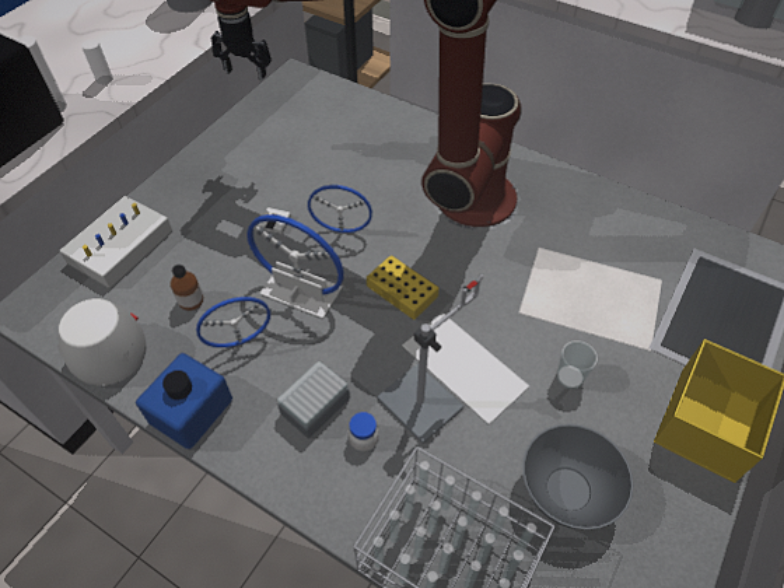

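View pics/top0.png

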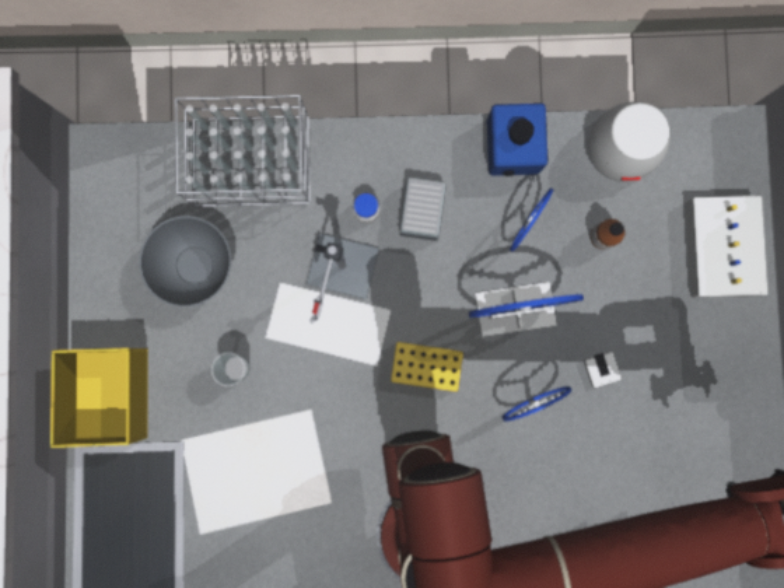

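Scene: the candidates are the large blue wheel in the rack (net pixel scene 207,183 / top 375,215), a smaller one at scene (167,232) / top (382,158), and another at scene (242,149) / top (382,289). The one in the rack fits; size comes next.

```bash
cat > b.py <<'E'
from h import *
np.set_printoptions(precision=4,suppress=True)
s=viewer.calibration('scene');t=viewer.calibration('top')
P={'wheel':((207.5,182.9),(374.6,214.6),.128),'rack':((213.8,211.9),(367.7,222.9),0),'stand':((323.4,260.9),(236.2,222.8),0),
'seat':((332.9,216.4),(229.4,223.7),.248),'tip':((348,196),(223.7,230.1),.322),'latch':((333.6,203.3),(225.9,213.2),.314)}
for k,(a,b,z) in P.items():
    print(k,'scene@z',atz(s,a,z),'top@z',atz(t,b,z),'tri',*tri([ray(s,a),ray(t,b)]))
# blue ring masks
for n,c in(('top',t),):
    im,_=grab(n); m=nets.masks_of(n,'wheel')
    for d in m[:3]:
        ys,xs=np.nonzero(d['region']); print(d['box'],d['confidence'])
        hsv=cv2.cvtColor(im,cv2.COLOR_BGR2HSV); bl=(hsv[...,0]>100)&(hsv[...,0]<130)&(hsv[...,1]>120)
        l,tp,r,b=map(int,d['box']); sub=np.zeros_like(bl); sub[tp-3:b+4,l-3:r+4]=bl[tp-3:b+4,l-3:r+4]
        ys,xs=np.nonzero(sub); 
        for i in (xs.argmin(),xs.argmax()): print('  end',xs[i],ys[xs==xs[i]].mean(),atz(t,(xs[i],ys[xs==xs[i]].mean()),.128))
    print([ (proj(t,[.6,.1,0])) ])
im,_=grab('top'); cv2.imwrite('pics/c1.png',np.hstack([cv2.resize(im[195:265,190:270],(400,350),interpolation=cv2.INTER_CUBIC),cv2.resize(im[185:255,330:410],(400,350),interpolation=cv2.INTER_CUBIC)]))
im,_=grab('scene'); cv2.imwrite('pics/c2.png',np.hstack([cv2.resize(im[180:280,280:370],(396,440),interpolation=cv2.INTER_CUBIC),cv2.resize(im[140:240,165:255],(396,440),interpolation=cv2.INTER_CUBIC)]))
E
python3 b.py; python3 -c "
import cv2,numpy as np
a=cv2.imread('pics/c1.png')[:, :];b=cv2.imread('pics/c2.png')
a=cv2.resize(a,(b.shape[1],int(350*b.shape[1]/800)))
v=np.vstack([a,b]);v=cv2.resize(v,(600,int(v.shape[0]*600/v.shape[1])));cv2.imwrite('pics/c3.png',v);print(v.shape)"
```

```text
wheel scene@z [ 0.4978 -0.2166  0.128 ] top@z [ 0.5055 -0.211   0.128 ] tri [ 0.505  -0.2092  0.14  ] [np.float64(0.00024202967674668636), np.float64(0.00024202967674646122)]
rack scene@z [ 0.5096 -0.2011  0.    ] top@z [ 0.4872 -0.2101  0.    ] tri [ 0.4899 -0.2175 -0.0349] [np.float64(0.0022527105908929667), np.float64(0.002252710590892997)]
stand scene@z [0.4844 0.1962 0.    ] top@z [0.4988 0.2068 0.    ] tri [0.4981 0.2032 0.0262] [np.float64(0.0015754824552572633), np.float64(0.0015754824552572527)]
seat scene@z [0.4902 0.2064 0.248 ] top@z [0.4844 0.2039 0.248 ] tri [0.4849 0.2046 0.2404] [np.float64(0.00015265563499182745), np.float64(0.00015265563499184605)]
tip scene@z [0.465  0.2282 0.322 ] top@z [0.4648 0.2116 0.322 ] tri [0.462  0.2194 0.3136] [np.float64(0.007531265540158763), np.float64(0.007531265540158752)]
latch scene@z [0.4986 0.2059 0.314 ] top@z [0.5087 0.206  0.314 ] tri [0.5071 0.2068 0.3243] [np.float64(0.0021569468626286654), np.float64(0.0021569468626285995)]
[353.6, 273.6, 407.5, 296.4] 0.89
  end 360 298.0 [ 0.2646 -0.1588  0.128 ]
  end 406 278.5 [ 0.3173 -0.2943  0.128 ]
[364.1, 134.8, 391.8, 182.3] 0.65
  end 365 177.0 [ 0.6174 -0.1872  0.128 ]
  end 394 136.0 [ 0.7373 -0.2775  0.128 ]
[100.2, 149.7, 166.5, 219.1] 0.59Traceback (most recent call last):
  File "b.py", line 16, in <module>
    for i in (xs.argmin(),xs.argmax()): print('  end',xs[i],ys[xs==xs[i]].mean(),atz(t,(xs[i],ys[xs==xs[i]].mean()),.128))
              ~~~~~~~~~^^
ValueError: attempt to get argmin of an empty sequence
[ WARN:0@0.022] global loadsave.cpp:275 findDecoder imread_('pics/c1.png'): can't open/read file: check file path/integrity
Traceback (most recent call last):
TypeError: 'NoneType' object is not subscriptable
```

```bash
cat > b.py <<'E'
from h import *
from scipy.optimize import least_squares
np.set_printoptions(precision=4,suppress=True)
D={}
for n,box in(('top',(330,200,420,232)),('scene',(170,148,250,214))):
    im,c=grab(n); hsv=cv2.cvtColor(im,cv2.COLOR_BGR2HSV); bl=((hsv[...,0]>100)&(hsv[...,0]<130)&(hsv[...,1]>110)).astype(np.uint8)
    m=np.zeros_like(bl); l,t,r,b=box; m[t:b,l:r]=bl[t:b,l:r]
    ys,xs=np.nonzero(m); D[n]=(c,np.c_[xs,ys].astype(float),im,m); print(n,len(xs))
a=np.linspace(0,2*np.pi,240,endpoint=False)
def ring(p):
    x,y,z,yaw,lean,R=p
    ax=np.array([np.cos(yaw)*np.cos(lean),np.sin(yaw)*np.cos(lean),-np.sin(lean)]); yy=np.array([-np.sin(yaw),np.cos(yaw),0]); zz=np.cross(ax,yy)
    return np.array([x,y,z])+R*(np.outer(np.cos(a),yy)+np.outer(np.sin(a),zz))
from scipy.spatial import cKDTree
def res(p):
    o=[]
    X=ring(p)
    for n in D:
        c,px,_,m=D[n]; q=np.array([proj(c,v) for v in X])
        o.append(cKDTree(q).query(px)[0])
    o.append([(p[2]-.128)/.002,p[4]/.04*1.]); return np.concatenate(o)
for R0 in(.115,):
    f=least_squares(res,[.503,-.211,.128,.1,0,R0],loss='soft_l1',x_scale=[.01,.01,.01,.1,.05,.01]); print(f.x,np.sqrt(np.mean(f.fun**2)))
    X=ring(f.x); print('top',X[60],'spread')
it=D['top'][2];js=D['scene'][2]
for im,c in((it,D['top'][0]),(js,D['scene'][0])):pass
A=cv2.resize(it[190:250,200:280],(400,300),interpolation=cv2.INTER_CUBIC);B=cv2.resize(it[190:250,330:410],(400,300),interpolation=cv2.INTER_CUBIC)
E=cv2.resize(js[190:250,300:380],(400,300),interpolation=cv2.INTER_CUBIC);F=cv2.resize(js[145:225,160:260],(400,300),interpolation=cv2.INTER_CUBIC)
cv2.imwrite('pics/c3.png',np.vstack([np.hstack([A,B]),np.hstack([E,F])]))
E
python3 b.py
```

```text
top 377
scene 648
[ 0.4954 -0.2067  0.1337  0.1294  0.0023  0.115 ] 5.363317767960964
top [ 0.4956 -0.2067  0.2488] spread
```

View pics/c3.png

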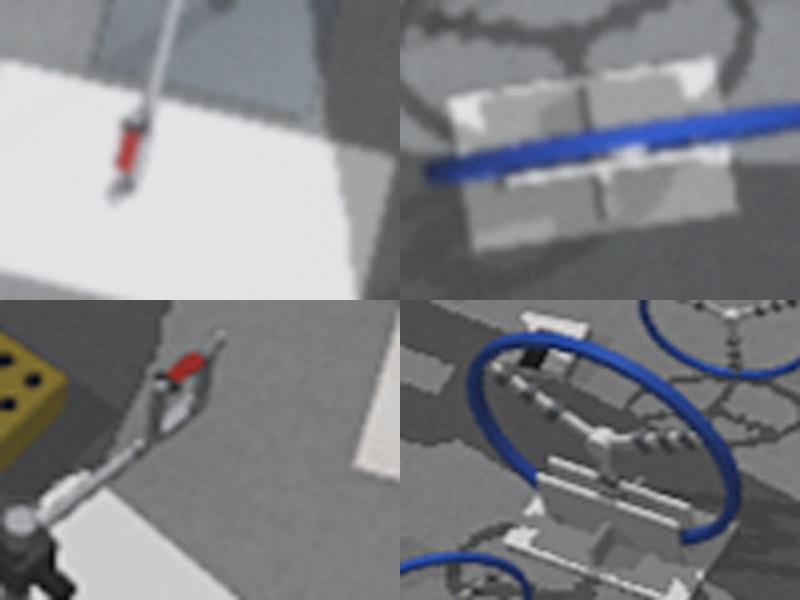

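Crop: the rack wheel has the open top with spokes as described. The hook's tip end is at top (223,229) and scene (344,197), and the hinge/back leg top at top (227.5,213.5) and scene (332,206). The red latch lies between them, and the arm runs to the post at seat level.

```bash
cat >> b.py <<'E'
for it in range(3):
    for n in list(D):
        c,px,i,m=D[n]; q=np.array([proj(c,v) for v in ring(f.x)]); d=cKDTree(q).query(px)[0]; D[n]=(c,px[d<(6,4,3.5)[it]],i,m); print(n,len(D[n][1]))
    f=least_squares(res,f.x,loss='soft_l1',x_scale=[.01,.01,.01,.1,.05,.01]); print(f.x,np.sqrt(np.mean(f.fun**2)),'top',ring(f.x)[60])
S=D['scene'][0];T=D['top'][0]
for k,a1,b1 in(('tip',(344,197),(223,229)),('hinge',(332,206),(227.5,213.5)),('post',(304,241),(236.5,178))):
    print(k,*tri([ray(S,a1),ray(T,b1)]))
# post top in top view from full picture
print('posttop@.288 top',atz(T,(330/1.4,249/1.4),.288),'scene',atz(S,(426/1.4,334/1.4),.288))
E
python3 b.py
```

```text
top 375
scene 653
[ 0.4954 -0.2067  0.1338  0.1292  0.0019  0.115 ] 5.367770117075965
top [ 0.4956 -0.2067  0.2488] spread
top 375
scene 558
[ 0.4954 -0.2071  0.1327  0.121   0.0054  0.1147] 1.0716978741883767 top [ 0.496  -0.2071  0.2474]
top 375
scene 558
[ 0.4954 -0.2071  0.1327  0.121   0.0054  0.1147] 1.0716977208827678 top [ 0.496  -0.2071  0.2474]
top 375
scene 558
[ 0.4954 -0.2071  0.1327  0.121   0.0054  0.1147] 1.0716978917383453 top [ 0.496  -0.2071  0.2474]
tip [0.467  0.2166 0.3125] [np.float64(0.0023833087460758), np.float64(0.002383308746075734)]
hinge [0.5072 0.2039 0.3112] [np.float64(0.001993991350446113), np.float64(0.0019939913504460876)]
post [0.606  0.1824 0.2628] [np.float64(0.0016468715966260082), np.float64(0.0016468715966260895)]
posttop@.288 top [0.6038 0.1809 0.288 ] scene [0.6134 0.188  0.288 ]
```

>>> step_arm(moves=[[[2.3, 2.4, 2, 0.1], [2.3, 2.4, 2, 0.1], [2.3, 2.4, 2, 0.1], [2.3, 2.4, 1, 0.1], [2.4, 2.5, 1, 0.1], [2.4, 2.5, 0, 0.1], [2.4, 2.5, 0, 0.1], [2.4, 2.5, 0, 0.1], [2.4, 2.5, 0, 0.1], [2.4, 2.5, 0, 0.1]]], grip=0, squeeze=100)

```text
t: 1.93
tool_pos: [0.3847, -0.3599, 0.3116]
tool_rot: [3.099, -0.512, 0.001]
contact_force: [0.8, -0.6, 0.3]
opening: 0.0853
```

>>> step_arm(moves=[[[2.3, 2.5, 0, 0.1], [2.3, 2.5, 0, 0.1], [2.3, 2.5, 0, 0.1], [2.3, 2.5, 0, 0.1], [2.3, 2.4, 0, 0.05], [0, 0, 0, 0], [0, 0, 0, 0], [0, 0, 0, 0]]])

```text
t: 2.6
tool_pos: [0.4986, -0.2374, 0.3113]
tool_rot: [3.136, 0.185, -0.001]
contact_force: [-0.1, 0.4, -0.2]
opening: 0.0853
```

```bash
cat > w.py <<'E'
from h import *
import sys
np.set_printoptions(precision=4,suppress=True)
o=readout.get_obs(); im,c=grab('wrist')
from scipy.spatial.transform import Rotation as Ro
x=Ro.from_rotvec(o['tool_rot']).as_matrix()
print(o['t'],o['tool_pos'],'toolyaw',np.arctan2(x[1,0],x[0,0]),'z',x[:,2],o['contact_force'],o['opening'],'q',o['q'])
print('cam',-np.asarray(c['R']).T@c['t'],c['R'][2])
cv2.imwrite(f'pics/{sys.argv[1]}.png',im); np.save(sys.argv[1]+'.npy',im)
import pickle; pickle.dump({k:np.array(v) for k,v in c.items()},open(sys.argv[1]+'.pkl','wb'))
E
python3 w.py w1
```

```text
2.6 [ 0.4986 -0.2374  0.3113] toolyaw 0.11779343105694058 z [-0.0004 -0.0004 -1.    ] [-0.1385  0.4499 -0.1739] 0.08532181451454066 q [-0.5789 -0.156   1.6822 -0.0005  1.6154 -0.6967]
cam [ 0.4907 -0.1648  0.4542] [ 0.034  -0.2867 -0.9574]
```

View pics/w1.png

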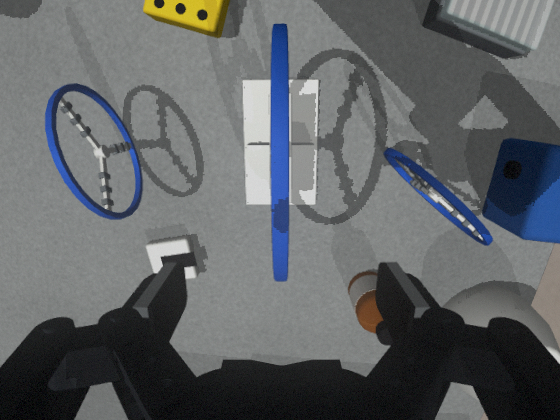

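Wrist view: the rim runs at column ~280, nearly vertical and centred between the fingertips (185/380). Measuring the line.

```bash
cat > m.py <<'E'
from h import *
import pickle
np.set_printoptions(precision=4,suppress=True)
im=np.load('w1.npy');c=pickle.load(open('w1.pkl','rb'))
hsv=cv2.cvtColor(im,cv2.COLOR_BGR2HSV); bl=(hsv[...,0]>100)&(hsv[...,0]<130)&(hsv[...,1]>110)
bl[:,:265]=0;bl[:,297:]=0
for r in (40,80,120,160,200,225,250,270):
    xs=np.nonzero(bl[r])[0]; u=xs.mean(); o,d=ray(c,(u,r))
    # intersect ring cylinder top: solve z from wheel plane circle r=.12 about hub
    best=min((abs(np.hypot((o+d*s)[1]+.207,(o+d*s)[2]-.13)-.12),s) for s in np.linspace(.18,.32,400) if (o+d*s)[2]>.13)
    print(r,u,len(xs),o+d*best[1])
E
python3 m.py
```

```text
40 279.5 16 [ 0.4844 -0.1199  0.2126]
80 279.0 17 [ 0.4875 -0.1476  0.2342]
120 279.5 18 [ 0.4907 -0.1719  0.2449]
160 279.5 18 [ 0.4935 -0.196   0.2496]
200 280.0 17 [ 0.4969 -0.2219  0.2491]
225 280.0 17 [ 0.499  -0.2404  0.2452]
250 279.5 16 [ 0.5013 -0.2628  0.2362]
270 280.0 15 [ 0.5046 -0.2882  0.2183]
```

>>> step_arm(moves=[[[0, 0, -2, 0], [0, 0, -2, 0], [0, 0, -2, 0], [0, 0, -1.5, 0], [0, 0, -1, 0], [0, 0, -0.5, 0], [0, 0, 0, 0], [0, 0, 0, 0]]])

```text
t: 3.32
tool_pos: [0.4989, -0.2379, 0.222]
tool_rot: [3.136, 0.184, 0.001]
contact_force: [0.0, -1.2, -0.3]
opening: 0.0858
```

>>> step_arm(moves=[[[0, 0, 0, 0], [0, 0, 0, 0], [0, 0, 0, 0], [0, 0, 0, 0], [0, 0, 0, 0], [0, 0, 0, 0], [0, 0, 0, 0], [0, 0, 0, 0], [0, 0, 0, 0], [0, 0, 0, 0]]], grip=1, squeeze=100)

```text
t: 4.15
tool_pos: [0.499, -0.2373, 0.2217]
tool_rot: [3.136, 0.185, 0.001]
contact_force: [1.2, -0.2, 2.3]
opening: 0.0098
```

>>> step_arm(moves=[[[0, 0, 1, 0], [0, 0, 1, 0], [0, 0, 1, 0], [0, 0, 1, 0], [0, 0, 1, 0], [0, 0, 1, 0], [0, 0, 0, 0], [0, 0, 0, 0]]])

```text
t: 4.82
tool_pos: [0.4992, -0.2375, 0.2825]
tool_rot: [3.135, 0.185, 0.003]
contact_force: [1.4, 0.4, -1.7]
opening: 0.0099
```

>>> step_arm(moves=[[[0, 0, 2, 0], [0, 0, 2, 0], [0, 1, 1.2, 0], [0, 2, 0, 0], [-0.5, 3, 0, -0.03], [-0.5, 3, 0, -0.03], [-0.8, 3, 0, -0.03], [-0.8, 3, 0, -0.03], [-0.8, 3, 0, -0.03], [-0.8, 3, 0, -0.03]]])

```text
t: 5.65
tool_pos: [0.4558, -0.0253, 0.3326]
tool_rot: [-3.139, 0.1, 0.001]
contact_force: [0.3, 0.3, -1.7]
opening: 0.0102
```

>>> step_arm(moves=[[[-0.8, 3, 0, -0.03], [-0.8, 3, 0, -0.03], [-0.8, 3, 0, -0.03], [-0.8, 3, 0, -0.03], [-0.7, 3, 0, -0.03], [-0.5, 3, 0, -0.03], [-0.5, 2.5, 0, 0], [0, 2, 0, 0], [0, 0, 0, 0], [0, 0, 0, 0]]])

```text
t: 6.48
tool_pos: [0.407, 0.1986, 0.3326]
tool_rot: [3.118, -0.375, -0.002]
contact_force: [-0.3, 0.4, -1.6]
opening: 0.0098
```

```bash
python3 w.py w2
python3 - <<'E'
from h import *
print([(n,[(np.round(d['at'],1).tolist(),round(d['confidence'],2)) for d in nets.pinpoint('wrist',n)][:2]) for n in('lowest_seat','highest_tip','highest_latch')])
im,c=grab('scene');a=cv2.resize(im[130:280,240:440],(800,600),interpolation=cv2.INTER_CUBIC);cv2.imwrite('pics/s2.png',a)
E
```

```text
6.4833 [0.407  0.1986 0.3326] toolyaw -0.23943526179731947 z [-0.0014 -0.0007 -1.    ] [-0.3071  0.3869 -1.6446] 0.009845627376086049 q [ 0.2895 -0.4099  1.8526 -0.0003  1.7005  0.5289]
cam [0.4257 0.2694 0.4756] [-0.0689 -0.2808 -0.9573]
[('lowest_seat', [([391.5, 173.3], 0.86)]), ('highest_tip', [([393.4, 195.3], 0.71)]), ('highest_latch', [([460.2, 199.2], 0.69), ([221.9, 2.6], 0.42)])]
```

View pics/w2.png

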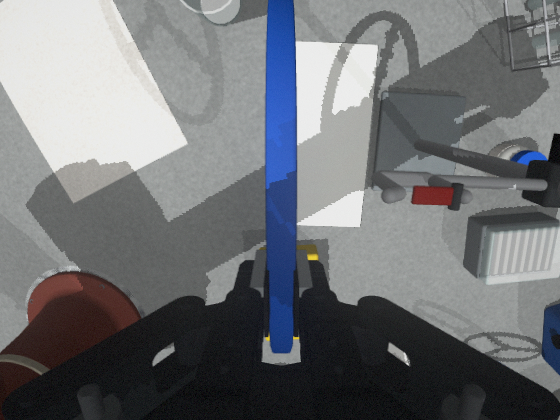

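View pics/s2.png

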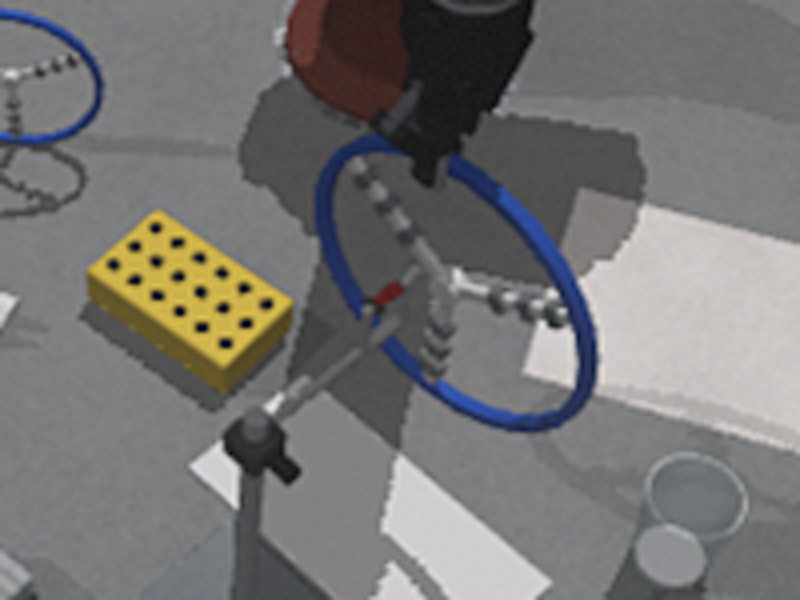

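Wrist view: tip end at (390,195), red latch from 412 to 452 at row 196, hinge at (457,197); the rim is at column 281. The scene view shows the wheel held by its rim, hanging upright in front of the hook.

```bash
cat > t.py <<'E'
from h import *
import pickle
np.set_printoptions(precision=4,suppress=True)
S=viewer.calibration('scene');T=viewer.calibration('top');W=pickle.load(open('w2.pkl','rb'))
for k,s,t,w in(('tip',(344,197),(223,229),(389,195)),('hinge',(332,206),(227.5,213.5),(457,197))):
    print(k,tri([ray(S,s),ray(T,t),ray(W,w)]),'wt',tri([ray(T,t),ray(W,w)]),'ws',tri([ray(S,s),ray(W,w)]))
for z in(.295,.31,.322): print(z,'tip',atz(W,(389,195),z),'latchhinge',atz(W,(457,197),z-.008),'latch ends',atz(W,(412,196),z-.008),atz(W,(452,196),z-.008))
print('seat net@.248',atz(W,(391.5,173.3),.248),'tipnet',atz(W,(393.4,195.3),.322))
im=np.load('w2.npy')
e=np.array([np.cos(-.24),np.sin(-.24)])
hsv=cv2.cvtColor(im,cv2.COLOR_BGR2HSV); bl=(hsv[...,0]>100)&(hsv[...,0]<130)&(hsv[...,1]>110)
for r in(60,100,140,180,220): 
    xs=np.nonzero(bl[r,240:330])[0]+240; print(r,xs.min(),xs.max(),atz(W,((xs.min()+xs.max())/2,r),.355))
E
python3 t.py
```

```text
tip (array([0.4682, 0.2162, 0.3151]), [np.float64(0.0030934342625669126), np.float64(0.0021240175458889367), np.float64(0.00138784310617391)]) wt (array([0.4687, 0.2146, 0.3144]), [np.float64(0.0008066105605415091), np.float64(0.0008066105605415697)]) ws (array([0.4687, 0.2178, 0.317 ]), [np.float64(0.0019443193727368116), np.float64(0.0019443193727367682)])
hinge (array([0.5068, 0.2038, 0.3105]), [np.float64(0.0019805565349100833), np.float64(0.0020581397717753516), np.float64(0.0003624324443519994)]) wt (array([0.5082, 0.2025, 0.3071]), [np.float64(0.00011974534086096708), np.float64(0.00011974534086100069)]) ws (array([0.506 , 0.2049, 0.3113]), [np.float64(0.000786903779109325), np.float64(0.0007869037791093107)])
0.295 tip [0.4747 0.2083 0.295 ] latchhinge [0.5179 0.1944 0.287 ] latch ends [0.4905 0.2017 0.287 ] [0.5149 0.1958 0.287 ]
0.31 tip [0.4706 0.2134 0.31  ] latchhinge [0.5106 0.2004 0.302 ] latch ends [0.4853 0.2071 0.302 ] [0.5078 0.2016 0.302 ]
0.322 tip [0.4673 0.2175 0.322 ] latchhinge [0.5047 0.2051 0.314 ] latch ends [0.4812 0.2114 0.314 ] [0.5021 0.2063 0.314 ]
seat net@.248 [0.4915 0.2079 0.248 ] tipnet [0.4694 0.2168 0.322 ]
60 266 295 [0.4294 0.2851 0.355 ]
100 266 295 [0.4262 0.2721 0.355 ]
140 266 296 [0.4231 0.2585 0.355 ]
180 266 296 [0.4196 0.2441 0.355 ]
220 266 295 [0.4156 0.2287 0.355 ]
```

>>> step_arm(moves=[[[1.5, -0.36, 0, 0], [1.5, -0.36, 0, 0], [1.5, -0.36, 0, 0], [1.5, -0.36, 0, 0], [1, -0.25, 0, 0], [0.5, -0.15, 0, 0], [0, 0, -0.7, 0], [0, 0, -0.7, 0], [0, 0, 0, 0], [0, 0, 0, 0]]])

```text
t: 7.57
tool_pos: [0.4819, 0.1795, 0.3182]
tool_rot: [3.118, -0.378, -0.003]
contact_force: [-0.4, -0.3, -1.7]
opening: 0.0099
```

```bash
python3 w.py w3
```

```text
7.5667 [0.4819 0.1795 0.3182] toolyaw -0.2415495585358816 z [-0.002  -0.0003 -1.    ] [-0.4466 -0.3109 -1.7064] 0.009909843910629391 q [ 0.2116 -0.2505  1.7523  0.0001  1.6418  0.4532]
cam [0.5006 0.2509 0.4618] [-0.0688 -0.2801 -0.9575]
```

View pics/w3.png

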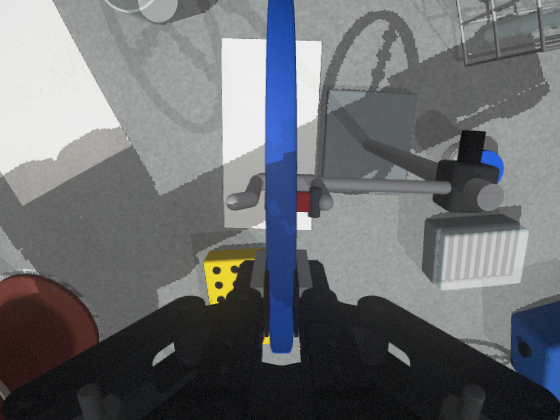

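Wrist view: the rim at column 281 lies between the tip end (234,202) and the hinge (314,202), over the red latch, so the tip is under/through the ring.

Run:
```python
from h import *
import pickle
np.set_printoptions(precision=4,suppress=True)
W=pickle.load(open('w3.pkl','rb'));T=np.array([.4819,.1795]);e=np.array([np.cos(-.2415),np.sin(-.2415)]);n=np.array([-e[1],e[0]])
for k,uv,z in(('tipend',(227,202),.315),('tip',(234,202),.315),('hinge',(314,202),.307),('backleg',(327,202),.307),('rim',(281,202),.34),('post',(484,196),.288)):
    p=atz(W,uv,z)[:2]-T; print(k,'along',p@e*1000,'side',p@n*1000)
```

```text
tipend along -24.018577651054834 side 31.784259770182608
tip along -20.743695320943345 side 31.78604986373706
hinge along 17.35984931521309 side 29.52875354528553
backleg along 23.759133685104054 side 29.536334161131244
rim along 1.1407659362261997 side 38.95853419085477
post along 116.11504412893946 side 27.799183863945025
```

>>> step_arm(moves=[[[0, 0, -0.7, 0], [0, 0, -0.7, 0], [0, 0, -0.5, 0], [0, 0, -0.3, 0], [0, 0, 0, 0], [0, 0, 0, 0]]])

```text
t: 8.12
tool_pos: [0.4827, 0.1793, 0.2969]
tool_rot: [3.118, -0.379, -0.001]
contact_force: [0.7, -0.3, -1.9]
opening: 0.0098
```

>>> step_arm(moves=[[[0, 0, -0.2, 0], [0, 0, -0.2, 0], [0, 0, -0.2, 0], [0, 0, 0, 0]]])

```text
t: 8.45
tool_pos: [0.4831, 0.1794, 0.2919]
tool_rot: [-3.118, 0.379, -0.002]
contact_force: [-0.4, -0.3, 2.1]
opening: 0.0097
```

>>> step_arm(moves=[[[0, 0, -0.2, 0], [0, 0, -0.2, 0], [0, 0, 0, 0]]])

```text
t: 8.7
tool_pos: [0.4834, 0.1794, 0.2881]
tool_rot: [-3.118, 0.379, -0.003]
contact_force: [0.7, -1.3, 4.9]
opening: 0.0097
```

>>> step_arm(moves=[[[-0.1, 0, -0.2, 0], [0, 0, -0.1, 0], [0, 0, 0, 0]]])

```text
t: 8.95
tool_pos: [0.4819, 0.1796, 0.2848]
tool_rot: [-3.118, 0.379, -0.001]
contact_force: [-2.1, 1.1, 3.9]
opening: 0.0101
```

>>> step_arm(moves=[[[0, 0, -0.1, 0], [0, 0, -0.1, 0], [0, 0, 0, 0]]])

```text
t: 9.2
tool_pos: [0.4815, 0.1795, 0.282]
tool_rot: [-3.118, 0.379, 0.001]
contact_force: [-2.1, 1.0, 3.7]
opening: 0.0097
```

>>> step_arm(moves=[[[0, 0, -0.1, 0], [0, 0, -0.1, 0], [0, 0, 0, 0]]])

```text
t: 9.45
tool_pos: [0.4814, 0.1794, 0.2797]
tool_rot: [3.118, -0.379, -0.002]
contact_force: [-2.9, 1.4, 3.3]
opening: 0.0098
```

>>> step_arm(moves=[[[0, 0, -0.2, 0], [0, 0, -0.2, 0], [0, 0, -0.1, 0], [0, 0, 0, 0]]])

```text
t: 9.78
tool_pos: [0.4813, 0.1793, 0.2743]
tool_rot: [3.118, -0.379, -0.003]
contact_force: [-4.1, 1.1, 2.2]
opening: 0.0098
```

>>> step_arm(moves=[[[0, 0, -0.2, 0], [0, 0, -0.2, 0], [0, 0, -0.1, 0], [0, 0, 0, 0]]])

```text
t: 10.12
tool_pos: [0.481, 0.1793, 0.2689]
tool_rot: [3.118, -0.379, -0.004]
contact_force: [-4.3, 1.1, -0.6]
opening: 0.0097
```

>>> step_arm(moves=[[[0, 0, -0.2, 0], [0, 0, -0.1, 0], [0, 0, -0.1, 0], [0, 0, 0, 0]]])

```text
t: 10.45
tool_pos: [0.4816, 0.1793, 0.2658]
tool_rot: [3.118, -0.379, -0.001]
contact_force: [-4.6, -0.1, 0.1]
opening: 0.0102
```

>>> step_arm(moves=[[[0, 0, -0.1, 0], [0, 0, -0.1, 0], [0, 0, -0.1, 0], [0, 0, 0, 0]]])

```text
t: 10.78
tool_pos: [0.4818, 0.1794, 0.2631]
tool_rot: [-3.119, 0.379, 0.0]
contact_force: [-4.7, 1.8, 0.7]
opening: 0.0096
```

>>> step_arm(moves=[[[0, 0, -0.1, 0], [0, 0, -0.1, 0], [0, 0, -0.1, 0], [0, 0, 0, 0]]])

```text
t: 11.12
tool_pos: [0.4824, 0.179, 0.2598]
tool_rot: [3.118, -0.38, 0.002]
contact_force: [-0.0, -0.2, -1.3]
opening: 0.0097
```

>>> step_arm(moves=[[[0, 0, -0.1, 0], [0, 0, -0.1, 0], [0, 0, 0, 0]]])

```text
t: 11.37
tool_pos: [0.4819, 0.1792, 0.2579]
tool_rot: [3.118, -0.38, -0.0]
contact_force: [-0.0, 0.3, -2.2]
opening: 0.0098
```

>>> step_arm(moves=[[[0, 0, -0.1, 0], [0, 0, -0.1, 0], [0, 0, 0, 0]]])

```text
t: 11.62
tool_pos: [0.4818, 0.1793, 0.256]
tool_rot: [3.118, -0.379, -0.0]
contact_force: [-0.7, -0.3, -2.1]
opening: 0.0103
```

>>> step_arm(moves=[[[0, 0, -0.1, 0], [0, 0, -0.1, 0], [0, 0, 0, 0]]])

```text
t: 11.87
tool_pos: [0.4819, 0.1794, 0.2546]
tool_rot: [-3.119, 0.379, -0.001]
contact_force: [-0.8, -0.1, 0.2]
opening: 0.01
```

Seat contact is starting (+2 N over the free weight of -1.9).

>>> step_arm(moves=[[[0, 0, -0.1, 0], [0, 0, 0, 0], [0, 0, 0, 0]]])

```text
t: 12.12
tool_pos: [0.482, 0.1794, 0.254]
tool_rot: [-3.118, 0.379, -0.001]
contact_force: [-1.5, -1.3, 2.5]
opening: 0.0101
```

>>> step_arm(moves=[[[0, 0, -0.1, 0], [0, 0, 0, 0], [0, 0, 0, 0]]])

```text
t: 12.37
tool_pos: [0.4821, 0.1794, 0.2533]
tool_rot: [-3.118, 0.379, -0.002]
contact_force: [-2.8, -2.2, 5.1]
opening: 0.01
```

>>> step_arm(moves=[[[0, 0, -0.1, 0], [0, 0, 0, 0], [0, 0, 0, 0]]])

```text
t: 12.62
tool_pos: [0.4821, 0.1794, 0.2528]
tool_rot: [-3.118, 0.379, -0.002]
contact_force: [-4.0, -2.4, 6.6]
opening: 0.01
```

>>> step_arm(moves=[[[0, 0, -0.1, 0], [0, 0, 0, 0], [0, 0, 0, 0]]])

```text
t: 12.87
tool_pos: [0.4822, 0.1794, 0.2524]
tool_rot: [-3.118, 0.379, -0.003]
contact_force: [-4.2, -1.4, 8.1]
opening: 0.0103
```

>>> step_arm(moves=[[[0, 0, -0.1, 0], [0, 0, 0, 0], [0, 0, 0, 0]]])

```text
t: 13.12
tool_pos: [0.4822, 0.1794, 0.2519]
tool_rot: [-3.118, 0.379, -0.003]
contact_force: [-5.7, -2.5, 10.2]
opening: 0.0102
```

>>> step_arm(moves=[[[0, 0, -0.03, 0], [0, 0, 0, 0], [0, 0, 0, 0], [0, 0, 0, 0]]])

```text
t: 13.45
tool_pos: [0.4822, 0.1794, 0.2517]
tool_rot: [-3.118, 0.379, -0.003]
contact_force: [-5.8, -2.5, 10.5]
opening: 0.0102
```

```bash
python3 w.py w4
python3 - <<'E'
from h import *
im,c=grab('scene');cv2.imwrite('pics/s4.png',cv2.resize(im[150:270,270:430],(800,600),interpolation=cv2.INTER_CUBIC))
for i in range(5): grab('top');print(readout.get_obs()['contact_force'])
E
```

```text
13.45 [0.4822 0.1794 0.2517] toolyaw -0.24178634725764075 z [ 0.0021  0.0003 -1.    ] [-5.7791 -2.542  10.451 ] 0.010241907961285261 q [ 0.2115 -0.2286  1.8428 -0.0002  1.5253  0.4532]
cam [0.5003 0.2507 0.3947] [-0.0662 -0.2798 -0.9578]
[-5.65068281 -2.97866119 10.94306522]
[-5.9559077  -2.14798609 10.83746024]
[-5.25135648 -2.07930988 10.41962788]
[-5.67591283 -3.49564057 10.20362657]
[-5.18905339 -2.73287138 11.07221154]
```

View pics/w4.png

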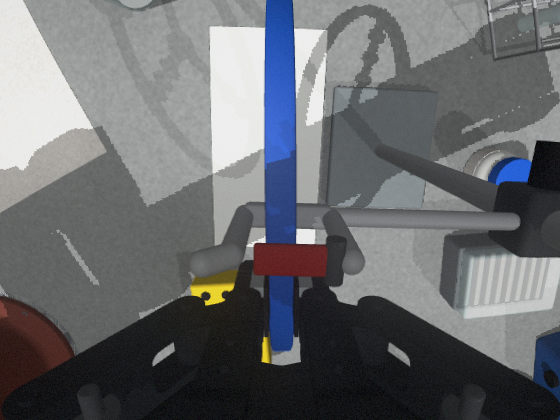

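Wrist view: the rim (column 281) sits on the bar, with the red latch (255–325, row 260) shut above it. Vertical load is ~10.6 + 1.8 ≈ 12.4 N. Next I unload gently, then release.

>>> step_arm(moves=[[[0, 0, 0.1, 0], [0, 0, 0.1, 0], [0, 0, 0.1, 0], [0, 0, 0, 0], [0, 0, 0, 0]]])

```text
t: 14.22
tool_pos: [0.4821, 0.1794, 0.253]
tool_rot: [-3.118, 0.379, -0.002]
contact_force: [-2.8, -1.3, 6.1]
opening: 0.01
```

>>> step_arm(moves=[[[0, 0, 0.1, 0], [0, 0, 0, 0], [0, 0, 0, 0]]])

```text
t: 14.47
tool_pos: [0.482, 0.1794, 0.2534]
tool_rot: [-3.118, 0.379, -0.001]
contact_force: [-1.9, -1.6, 4.2]
opening: 0.0098
```

>>> step_arm(moves=[[[0, 0, 0.1, 0], [0, 0, 0.06, 0], [0, 0, 0, 0], [0, 0, 0, 0]]])

```text
t: 14.8
tool_pos: [0.482, 0.1794, 0.2542]
tool_rot: [-3.118, 0.379, -0.0]
contact_force: [0.2, -0.4, 1.3]
opening: 0.0099
```

>>> step_arm(moves=[[[0, 0, 0, 0], [0, 0, 0, 0], [0, 0, 0, 0], [0, 0, 0, 0], [0, 0, 0, 0], [0, 0, 0, 0], [0, 0, 0, 0], [0, 0, 0, 0], [0, 0, 0, 0], [0, 0, 0, 0]]], grip=0, squeeze=20)

```text
t: 15.63
tool_pos: [0.4818, 0.1794, 0.2546]
tool_rot: [3.119, -0.379, 0.0]
contact_force: [-0.2, 0.5, 0.4]
opening: 0.0857
```

```bash
python3 w.py w5
```

```text
15.6333 [0.4818 0.1794 0.2546] toolyaw -0.24195628558787713 z [ 0. -0. -1.] [-0.1605  0.469   0.3968] 0.08573681352501843 q [ 0.2115 -0.2295  1.8388 -0.      1.5323  0.4535]
cam [0.5002 0.2507 0.3976] [-0.0681 -0.28   -0.9576]
```

View pics/w5.png

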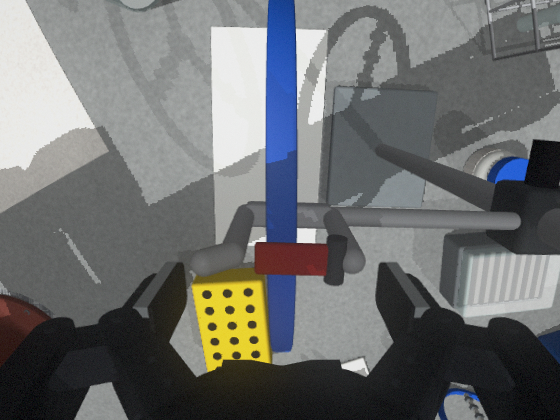

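Fingers are open and clear on both sides, and the rim rests on the bar under the shut latch. Retreating straight up, slowly.

>>> step_arm(moves=[[[0, 0, 0.5, 0], [0, 0, 1, 0], [0, 0, 1, 0], [0, 0, 1, 0], [0, 0, 1.5, 0], [0, 0, 1.5, 0], [0, 0, 1.5, 0], [0, 0, 1.5, 0], [0, 0, 1.5, 0], [0, 0, 1.5, 0]]])

```text
t: 16.52
tool_pos: [0.4819, 0.1794, 0.3814]
tool_rot: [-3.118, 0.379, -0.001]
contact_force: [0.2, 0.2, -0.4]
opening: 0.0852
```

>>> step_arm(moves=[[[0, 0, 1, 0], [0, 0, 1, 0], [-2, -2, 1, 0], [-2, -2, 0, 0], [-2, -2, 0, 0], [-2, -2, 0, 0], [-2, -2, 0, 0], [0, 0, 0, 0], [0, 0, 0, 0], [0, 0, 0, 0]]])

```text
t: 17.35
tool_pos: [0.382, 0.0795, 0.4096]
tool_rot: [-3.118, 0.38, -0.0]
contact_force: [-0.1, -0.1, 1.0]
opening: 0.0857
```

>>> step_arm(moves=[[[0, 0, 0, 0], [0, 0, 0, 0], [0, 0, 0, 0], [0, 0, 0, 0], [0, 0, 0, 0], [0, 0, 0, 0], [0, 0, 0, 0], [0, 0, 0, 0], [0, 0, 0, 0], [0, 0, 0, 0]]])

```text
t: 18.18
tool_pos: [0.3818, 0.0793, 0.4096]
tool_rot: [-3.119, 0.379, -0.0]
contact_force: [0.8, -0.1, -0.3]
opening: 0.0855
```

Run:
```python
from h import *
a,_=grab('scene')
for i in range(10): grab('top')
b,_=grab('scene'); print('diff',cv2.absdiff(a,b).max(), readout.get_obs()['t'])
cv2.imwrite('pics/s6.png',cv2.resize(b,(784,588)))
```

```text
diff 88 18.7833
```

View pics/s6.png

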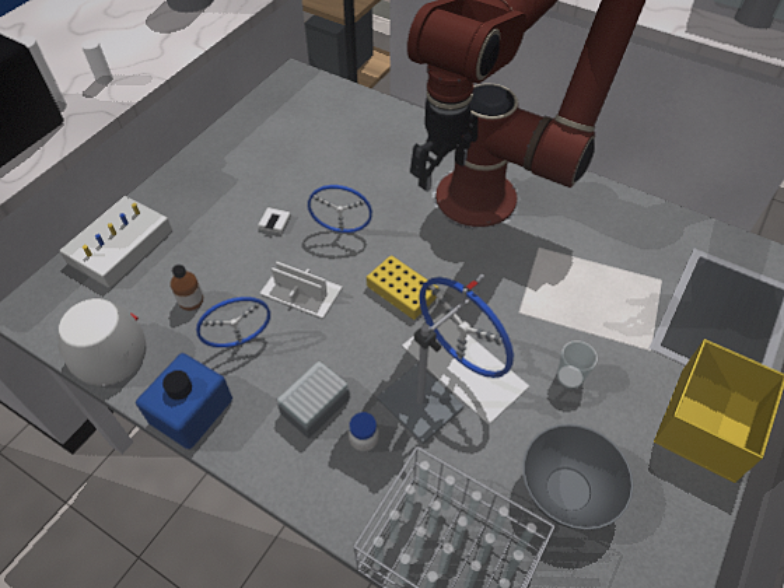

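The wheel hangs in the hook and the bystanders are where they were. The frame difference suggests a slight swing, so I'll let it settle and check.

>>> step_arm(moves=[[[0, 0, 0, 0], [0, 0, 0, 0], [0, 0, 0, 0], [0, 0, 0, 0], [0, 0, 0, 0], [0, 0, 0, 0], [0, 0, 0, 0], [0, 0, 0, 0], [0, 0, 0, 0], [0, 0, 0, 0]]])

```text
t: 19.62
tool_pos: [0.3818, 0.0794, 0.4096]
tool_rot: [-3.119, 0.379, -0.0]
contact_force: [0.5, -1.1, -0.7]
opening: 0.0854
```

```bash
cat > sw.py <<'E'
from h import *
for i in range(14):
    b,_=grab('scene'); h=cv2.cvtColor(b,cv2.COLOR_BGR2HSV)[195:272,296:370]
    m=(h[...,0]>100)&(h[...,0]<130)&(h[...,1]>110); ys,xs=np.nonzero(m); print(round(readout.get_obs()['t'],2),len(xs),xs.mean().round(2),ys.mean().round(2),xs.max(),ys.max())
E
python3 sw.py
```

```text
19.67 756 38.0 37.05 69 73
19.72 764 38.18 37.14 69 74
19.77 760 38.29 37.32 69 74
19.82 767 38.45 37.56 70 74
19.87 769 38.58 37.55 70 74
19.92 766 38.63 37.58 70 74
19.97 768 38.68 37.54 70 74
20.02 762 38.46 37.47 70 74
20.07 768 38.45 37.36 70 74
20.12 766 38.12 37.26 69 74
20.17 763 38.06 37.11 69 74
20.22 763 38.11 37.0 69 73
20.27 765 38.19 37.17 69 73
20.32 765 38.09 36.94 69 73
```

A small swing (under 1 px at the centroid). I'll wait ~10 s; there is ample time.

>>> step_arm(moves=[[[0, 0, 0, 0], [0, 0, 0, 0], [0, 0, 0, 0], [0, 0, 0, 0], [0, 0, 0, 0], [0, 0, 0, 0], [0, 0, 0, 0], [0, 0, 0, 0], [0, 0, 0, 0], [0, 0, 0, 0]]])

```text
t: 21.15
tool_pos: [0.3818, 0.0794, 0.4096]
tool_rot: [-3.119, 0.379, -0.0]
contact_force: [-0.5, -0.0, 0.0]
opening: 0.0855
```

>>> step_arm(moves=[[[0, 0, 0, 0], [0, 0, 0, 0], [0, 0, 0, 0], [0, 0, 0, 0], [0, 0, 0, 0], [0, 0, 0, 0], [0, 0, 0, 0], [0, 0, 0, 0], [0, 0, 0, 0], [0, 0, 0, 0]]])

```text
t: 21.98
tool_pos: [0.3818, 0.0793, 0.4096]
tool_rot: [3.119, -0.379, 0.0]
contact_force: [-0.2, -0.1, -0.5]
opening: 0.0856
```

>>> step_arm(moves=[[[0, 0, 0, 0], [0, 0, 0, 0], [0, 0, 0, 0], [0, 0, 0, 0], [0, 0, 0, 0], [0, 0, 0, 0], [0, 0, 0, 0], [0, 0, 0, 0], [0, 0, 0, 0], [0, 0, 0, 0]]])

```text
t: 22.82
tool_pos: [0.3818, 0.0794, 0.4096]
tool_rot: [-3.119, 0.379, 0.0]
contact_force: [-1.2, -0.7, 0.5]
opening: 0.0853
```

>>> step_arm(moves=[[[0, 0, 0, 0], [0, 0, 0, 0], [0, 0, 0, 0], [0, 0, 0, 0], [0, 0, 0, 0], [0, 0, 0, 0], [0, 0, 0, 0], [0, 0, 0, 0], [0, 0, 0, 0], [0, 0, 0, 0]]])

```text
t: 23.65
tool_pos: [0.3818, 0.0793, 0.4096]
tool_rot: [3.119, -0.379, 0.0]
contact_force: [0.8, 1.1, -0.2]
opening: 0.0858
```

>>> step_arm(moves=[[[0, 0, 0, 0], [0, 0, 0, 0], [0, 0, 0, 0], [0, 0, 0, 0], [0, 0, 0, 0], [0, 0, 0, 0], [0, 0, 0, 0], [0, 0, 0, 0], [0, 0, 0, 0], [0, 0, 0, 0]]])

```text
t: 24.48
tool_pos: [0.3818, 0.0794, 0.4096]
tool_rot: [-3.119, 0.379, 0.0]
contact_force: [-0.6, -0.4, 0.2]
opening: 0.0854
```

>>> step_arm(moves=[[[0, 0, 0, 0], [0, 0, 0, 0], [0, 0, 0, 0], [0, 0, 0, 0], [0, 0, 0, 0], [0, 0, 0, 0], [0, 0, 0, 0], [0, 0, 0, 0], [0, 0, 0, 0], [0, 0, 0, 0]]])

```text
t: 25.32
tool_pos: [0.3818, 0.0793, 0.4096]
tool_rot: [-3.119, 0.379, 0.0]
contact_force: [0.5, 0.2, -0.6]
opening: 0.0852
```

>>> step_arm(moves=[[[0, 0, 0, 0], [0, 0, 0, 0], [0, 0, 0, 0], [0, 0, 0, 0], [0, 0, 0, 0], [0, 0, 0, 0], [0, 0, 0, 0], [0, 0, 0, 0], [0, 0, 0, 0], [0, 0, 0, 0]]])

```text
t: 26.15
tool_pos: [0.3818, 0.0794, 0.4096]
tool_rot: [-3.119, 0.379, 0.0]
contact_force: [0.6, 0.7, 0.2]
opening: 0.0853
```

>>> step_arm(moves=[[[0, 0, 0, 0], [0, 0, 0, 0], [0, 0, 0, 0], [0, 0, 0, 0], [0, 0, 0, 0], [0, 0, 0, 0], [0, 0, 0, 0], [0, 0, 0, 0], [0, 0, 0, 0], [0, 0, 0, 0]]])

```text
t: 26.98
tool_pos: [0.3818, 0.0793, 0.4096]
tool_rot: [-3.119, 0.379, 0.0]
contact_force: [0.3, 0.6, 0.2]
opening: 0.0855
```

```bash
python3 sw.py
```

```text
27.03 767 38.35 37.38 69 74
27.08 759 38.16 37.2 69 74
27.13 761 38.07 37.0 69 73
27.18 764 38.03 36.99 69 73
27.23 754 38.11 37.05 69 73
27.28 760 37.91 37.0 69 74
27.33 760 38.18 37.25 69 74
27.38 761 38.38 37.38 69 74
27.43 760 38.44 37.42 70 74
27.48 765 38.5 37.49 70 74
27.53 760 38.53 37.54 70 74
27.58 763 38.59 37.57 70 74
27.63 768 38.56 37.58 70 74
27.68 762 38.32 37.3 69 74
```

>>> step_arm(moves=[[[0, 0, 0, 0], [0, 0, 0, 0], [0, 0, 0, 0], [0, 0, 0, 0], [0, 0, 0, 0], [0, 0, 0, 0], [0, 0, 0, 0], [0, 0, 0, 0], [0, 0, 0, 0], [0, 0, 0, 0]]])

```text
t: 28.52
tool_pos: [0.3818, 0.0793, 0.4096]
tool_rot: [3.119, -0.379, 0.0]
contact_force: [-0.2, 0.5, -0.8]
opening: 0.0854
```

>>> step_arm(moves=[[[0, 0, 0, 0], [0, 0, 0, 0], [0, 0, 0, 0], [0, 0, 0, 0], [0, 0, 0, 0], [0, 0, 0, 0], [0, 0, 0, 0], [0, 0, 0, 0], [0, 0, 0, 0], [0, 0, 0, 0]]])

```text
t: 29.35
tool_pos: [0.3818, 0.0794, 0.4096]
tool_rot: [-3.119, 0.379, 0.0]
contact_force: [0.8, 0.5, -0.2]
opening: 0.0855
```

>>> step_arm(moves=[[[0, 0, 0, 0], [0, 0, 0, 0], [0, 0, 0, 0], [0, 0, 0, 0], [0, 0, 0, 0], [0, 0, 0, 0], [0, 0, 0, 0], [0, 0, 0, 0], [0, 0, 0, 0], [0, 0, 0, 0]]])

```text
t: 30.18
tool_pos: [0.3818, 0.0794, 0.4096]
tool_rot: [-3.119, 0.379, 0.0]
contact_force: [-0.2, 0.3, 0.8]
opening: 0.0854
```

>>> step_arm(moves=[[[0, 0, 0, 0], [0, 0, 0, 0], [0, 0, 0, 0], [0, 0, 0, 0], [0, 0, 0, 0], [0, 0, 0, 0], [0, 0, 0, 0], [0, 0, 0, 0], [0, 0, 0, 0], [0, 0, 0, 0]]])

```text
t: 31.02
tool_pos: [0.3818, 0.0794, 0.4096]
tool_rot: [3.119, -0.379, 0.0]
contact_force: [0.6, 1.1, -0.2]
opening: 0.0855
```

>>> step_arm(moves=[[[0, 0, 0, 0], [0, 0, 0, 0], [0, 0, 0, 0], [0, 0, 0, 0], [0, 0, 0, 0], [0, 0, 0, 0], [0, 0, 0, 0], [0, 0, 0, 0], [0, 0, 0, 0], [0, 0, 0, 0]]])

```text
t: 31.85
tool_pos: [0.3818, 0.0794, 0.4096]
tool_rot: [-3.119, 0.379, 0.0]
contact_force: [0.3, -0.2, -0.0]
opening: 0.0855
```

>>> step_arm(moves=[[[0, 0, 0, 0], [0, 0, 0, 0], [0, 0, 0, 0], [0, 0, 0, 0], [0, 0, 0, 0], [0, 0, 0, 0], [0, 0, 0, 0], [0, 0, 0, 0], [0, 0, 0, 0], [0, 0, 0, 0]]])

```text
t: 32.68
tool_pos: [0.3818, 0.0793, 0.4096]
tool_rot: [-3.119, 0.379, 0.0]
contact_force: [0.2, -0.4, -0.4]
opening: 0.0853
```

>>> step_arm(moves=[[[0, 0, 0, 0], [0, 0, 0, 0], [0, 0, 0, 0], [0, 0, 0, 0], [0, 0, 0, 0], [0, 0, 0, 0], [0, 0, 0, 0], [0, 0, 0, 0], [0, 0, 0, 0], [0, 0, 0, 0]]])

```text
t: 33.52
tool_pos: [0.3818, 0.0794, 0.4096]
tool_rot: [-3.119, 0.379, -0.0]
contact_force: [0.5, -0.1, 0.5]
opening: 0.0852
```

>>> step_arm(moves=[[[0, 0, 0, 0], [0, 0, 0, 0], [0, 0, 0, 0], [0, 0, 0, 0], [0, 0, 0, 0], [0, 0, 0, 0], [0, 0, 0, 0], [0, 0, 0, 0], [0, 0, 0, 0], [0, 0, 0, 0]]])

```text
t: 34.35
tool_pos: [0.3818, 0.0794, 0.4097]
tool_rot: [-3.119, 0.379, -0.0]
contact_force: [-0.1, 0.4, 0.1]
opening: 0.0856
```

>>> step_arm(moves=[[[0, 0, 0, 0], [0, 0, 0, 0], [0, 0, 0, 0], [0, 0, 0, 0], [0, 0, 0, 0], [0, 0, 0, 0], [0, 0, 0, 0], [0, 0, 0, 0], [0, 0, 0, 0], [0, 0, 0, 0]]])

```text
t: 35.18
tool_pos: [0.3818, 0.0794, 0.4096]
tool_rot: [3.119, -0.379, -0.0]
contact_force: [0.5, -0.2, 0.2]
opening: 0.0854
```

>>> step_arm(moves=[[[0, 0, 0, 0], [0, 0, 0, 0], [0, 0, 0, 0], [0, 0, 0, 0], [0, 0, 0, 0], [0, 0, 0, 0], [0, 0, 0, 0], [0, 0, 0, 0], [0, 0, 0, 0], [0, 0, 0, 0]]])

```text
t: 36.02
tool_pos: [0.3818, 0.0794, 0.4096]
tool_rot: [3.119, -0.379, -0.0]
contact_force: [0.1, 0.3, 0.4]
opening: 0.0853
```

>>> step_arm(moves=[[[0, 0, 0, 0], [0, 0, 0, 0], [0, 0, 0, 0], [0, 0, 0, 0], [0, 0, 0, 0], [0, 0, 0, 0], [0, 0, 0, 0], [0, 0, 0, 0], [0, 0, 0, 0], [0, 0, 0, 0]]])

```text
t: 36.85
tool_pos: [0.3818, 0.0794, 0.4096]
tool_rot: [3.119, -0.379, -0.0]
contact_force: [-1.0, 0.1, -1.1]
opening: 0.0854
```

>>> step_arm(moves=[[[0, 0, 0, 0], [0, 0, 0, 0], [0, 0, 0, 0], [0, 0, 0, 0], [0, 0, 0, 0], [0, 0, 0, 0], [0, 0, 0, 0], [0, 0, 0, 0], [0, 0, 0, 0], [0, 0, 0, 0]]])

```text
t: 37.68
tool_pos: [0.3818, 0.0793, 0.4096]
tool_rot: [3.119, -0.379, 0.0]
contact_force: [-0.2, 0.3, -0.9]
opening: 0.0853
```

>>> step_arm(moves=[[[0, 0, 0, 0], [0, 0, 0, 0], [0, 0, 0, 0], [0, 0, 0, 0], [0, 0, 0, 0], [0, 0, 0, 0], [0, 0, 0, 0], [0, 0, 0, 0], [0, 0, 0, 0], [0, 0, 0, 0]]])

```text
t: 38.52
tool_pos: [0.3818, 0.0793, 0.4096]
tool_rot: [-3.119, 0.379, -0.0]
contact_force: [-0.1, -0.3, -0.2]
opening: 0.085
```

>>> step_arm(moves=[[[0, 0, 0, 0], [0, 0, 0, 0], [0, 0, 0, 0], [0, 0, 0, 0], [0, 0, 0, 0], [0, 0, 0, 0], [0, 0, 0, 0], [0, 0, 0, 0], [0, 0, 0, 0], [0, 0, 0, 0]]])

```text
t: 39.35
tool_pos: [0.3818, 0.0794, 0.4096]
tool_rot: [-3.119, 0.379, -0.0]
contact_force: [0.5, -0.2, 0.9]
opening: 0.0853
```

>>> step_arm(moves=[[[0, 0, 0, 0], [0, 0, 0, 0], [0, 0, 0, 0], [0, 0, 0, 0], [0, 0, 0, 0], [0, 0, 0, 0], [0, 0, 0, 0], [0, 0, 0, 0], [0, 0, 0, 0], [0, 0, 0, 0]]])

```text
t: 40.18
tool_pos: [0.3818, 0.0793, 0.4096]
tool_rot: [3.119, -0.379, -0.0]
contact_force: [-0.0, 0.8, 0.0]
opening: 0.0853
```

>>> step_arm(moves=[[[0, 0, 0, 0], [0, 0, 0, 0], [0, 0, 0, 0], [0, 0, 0, 0], [0, 0, 0, 0], [0, 0, 0, 0], [0, 0, 0, 0], [0, 0, 0, 0], [0, 0, 0, 0], [0, 0, 0, 0]]])

```text
t: 41.02
tool_pos: [0.3818, 0.0793, 0.4096]
tool_rot: [-3.119, 0.379, 0.0]
contact_force: [0.3, 0.1, -0.4]
opening: 0.0853
```

>>> step_arm(moves=[[[0, 0, 0, 0], [0, 0, 0, 0], [0, 0, 0, 0], [0, 0, 0, 0], [0, 0, 0, 0], [0, 0, 0, 0], [0, 0, 0, 0], [0, 0, 0, 0], [0, 0, 0, 0], [0, 0, 0, 0]]])

```text
t: 41.85
tool_pos: [0.3818, 0.0793, 0.4096]
tool_rot: [3.119, -0.379, -0.0]
contact_force: [-0.1, -0.4, -0.4]
opening: 0.0856
```

>>> step_arm(moves=[[[0, 0, 0, 0], [0, 0, 0, 0], [0, 0, 0, 0], [0, 0, 0, 0], [0, 0, 0, 0], [0, 0, 0, 0], [0, 0, 0, 0], [0, 0, 0, 0], [0, 0, 0, 0], [0, 0, 0, 0]]])

```text
t: 42.68
tool_pos: [0.3818, 0.0793, 0.4096]
tool_rot: [3.119, -0.379, -0.0]
contact_force: [1.6, 0.4, 0.2]
opening: 0.0853
```

>>> step_arm(moves=[[[0, 0, 0, 0], [0, 0, 0, 0], [0, 0, 0, 0], [0, 0, 0, 0], [0, 0, 0, 0], [0, 0, 0, 0], [0, 0, 0, 0], [0, 0, 0, 0], [0, 0, 0, 0], [0, 0, 0, 0]]])

```text
t: 43.52
tool_pos: [0.3818, 0.0794, 0.4096]
tool_rot: [-3.119, 0.379, -0.0]
contact_force: [0.0, -0.6, 0.0]
opening: 0.0852
```

>>> step_arm(moves=[[[0, 0, 0, 0], [0, 0, 0, 0], [0, 0, 0, 0], [0, 0, 0, 0], [0, 0, 0, 0], [0, 0, 0, 0], [0, 0, 0, 0], [0, 0, 0, 0], [0, 0, 0, 0], [0, 0, 0, 0]]])

```text
t: 44.35
tool_pos: [0.3818, 0.0794, 0.4096]
tool_rot: [3.119, -0.379, -0.0]
contact_force: [-0.4, -0.7, 0.1]
opening: 0.0854
```

```bash
python3 sw.py
```

```text
44.4 767 38.23 37.17 70 74
44.45 762 38.22 37.25 70 74
44.5 765 38.23 37.19 69 74
44.55 765 38.38 37.26 70 74
44.6 764 38.35 37.32 70 74
44.65 764 38.29 37.28 70 74
44.7 763 38.34 37.21 69 74
44.75 761 38.3 37.27 70 74
44.8 762 38.28 37.35 70 74
44.85 761 38.12 37.2 70 74
44.9 762 38.02 37.01 69 74
44.95 760 38.11 37.11 69 74
45.0 759 38.18 37.14 69 74
45.05 762 38.06 37.08 69 74
```

The swing has died to ~0.1–0.15 px, near noise. Handing in.

```bash
python3 -c "
from station import ctrl; print(ctrl.finish_job())"
```

```text
the job is handed in; nothing more can be done
None
```

The blue 240 mm wheel now hangs in the J-hook with the latch shut above its rim, and I handed the job in at about 45 s.

- **Lift and hang:** I gripped the rim 30 mm beside the hook line and lifted the wheel straight out of the rack. I then passed the ring over the hook's tip and pushed the rim down past the latch. The highest latch force I read was about 7 N.
- **Pressing home:** On the seat I pressed about 12.4 N vertically while still holding the wheel. With a sideways component of about 6 N, the total at the end was roughly 14 N. Forces were read at the end of each small step, and none exceeded the 18 N limit. I then eased off, opened the gripper and backed away upward.
- **Last checks:** The wrist view showed the rim on the bar under the shut latch. The scene picture showed the wheel hanging and the bystanders visibly where they were. The gripper was clear of everything.
- **Disagreements:**
  - The wheel swung slightly after release, so I waited until the motion was down to about 0.15 pixel, close to noise but not exactly zero.
  - The gripper read an opening of 10 mm on the 12 mm rim. This caused no visible problem.

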